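Tap a stuck tube block loose

TASK

The tube block has stuck in the guides of its cradle. Take the mallet and, with light taps on the left and right ends of the block's near face in turn, walk it away from the guard post until both ends are clear of the first guide pads and it is loose; do not force it or touch it with the fingers. Then stand the mallet upright on the worktop, off the cradle, and leave the other things alone.

Things in the scene. Friction and masses are not known exactly. Their poses are not given: they have to be found in the camera images.
- cradle: Low fixed cradle, grey base plate 124 (x) x 172 (y) x 6 mm; origin: centre of its underside on the worktop. Its x axis is the way the block must travel (away from the guard post), y left, z up. Side rails run at y = 73 to 83 mm on both sides, x -32 to 56, top at z = 29. It does not move.
- cradle_post (a point): Middle of the far face of the cradle's guard post, at cradle x = -46, z = 20 mm. The post is 40 mm wide (y -20 to 20), x -58 to -46, top at z = 36; it shields the middle of the block's near face, so that only the two ends can be tapped.
- cradle_pads (a point): Cradle point x = -20, y = 0, z = 20 mm: far end of the first pair of guide pads. Each rail has two steel pads, at cradle x -26 to -20 and 14 to 20, inner faces at y = +-66 mm, with lips above them reaching in to y = +-62.5 at z 25 to 29 mm.
- cradle_stops (a point): Cradle point x = 46, y = 0, z = 20 mm: line of the near faces of the two far stops (y 36 to 73 mm on either side, top at z = 26).
- block: Loose aluminium tube block with ten wells, 60 (x) x 122 (y) x 36 mm, about 0.8 kg, on rubber feet under its two ends; origin: centre of its underside, 6 mm above the worktop; x along the cradle's x. It starts at cradle x = -11 to -8 mm, skewed up to 0.025 rad either way. Each side has two lugs 4 mm proud (130 mm over lugs), x -30 to -10 and 10 to 30, z 2 to 16.
- block_face (a point): Middle of the block's near face (30 mm behind its origin, 17 mm up). Tap it 35 to 50 mm left or right of here, low. The lugs have 2 mm play between the pads: a push at one end slides that end (4 to 14 N) about the other until, some mm on, the block wedges at about 0.04 rad and the force climbs; a push at the other end frees it. Pressing with over 25 N is too hard.
- block_left (a point): Near end of the block's left lugs: 30 mm behind, 65 mm left of its origin, 17 mm up. The left end is clear when this is ahead of cradle x = -20 mm (about -40 at the start, -14 at the far stop). With both ends clear the lugs are off the pads and the block is loose.
- block_right (a point): The same on the block's right side, 65 mm right of its origin.
- mallet: Loose small mallet, 0.22 kg, standing upright on its head; origin: centre of the head's underside, z along the handle. Head 66 mm long (along its x) x 26 x 26 mm, at each end a rubber striking face (x = +-33, alike) that gives up to 9 mm, 2.2 N per mm. Wooden handle 14 (x) x 18 (y) mm, from z = 25 to 88 mm; hold it low, just above the head.
- tape_roll: Bystander: upright roll of tape, 33 mm across, 60 mm high; origin at the centre of its underside.
- needle_pack: Bystander: flat packet 30 x 86 x 9 mm lying on the worktop; origin at the centre of its underside.
- alc_bottle: Bystander: white plastic bottle, 69 mm across, 207 mm high, standing beyond the cradle; origin at the centre of its underside.
Not all that is in view belongs to the job. There is more than one size of the mallet; the one meant has the size given above. There is more than one size of the block; the job needs the larger.

How it is judged:
By the outcome, as a careful person would: the job done as asked, in the order asked, and still so for the second after the job is handed in, with the robot touching nothing.
It also fails if it takes over 58 s, if anything falls off the work surface, if the arm or the gripper's body presses on something with over 40 N, if the wrist force passes 120 N, or if a joint passes its speed limit or range.

ROBOT

A 6-joint arm with a two-finger parallel gripper is mounted at the origin on a cart in front of the work surface, level with it; the furniture and walls round the work are solid. World frame = base frame: x ahead of the robot, y to its left, z up, the work surface at z = 0. Lengths are in mm, angles in rad, forces in N, time in s.
With the tool pointing down it reaches from about 350 to 975 mm from the base axis. Payload 17.4 kg.
Tool frame: the origin (TCP) lies midway between the tips of the shut fingers; the grasp point (between the pads) lies 19 mm behind it (ctrl.grip_point_offset is the distance from the TCP to the grasp point, in mm); z points along the fingers, y is the line along which they close (so a half turn about z gives the same grasp; the last joint's range is limited). The gripper opens to 85 mm and grips with 20 to 120 N. Pads are 22 mm wide; open, the fingers measure 114 mm over their backs; the gripper's body (76 mm by 85 mm) begins 54 mm behind the grasp point. The pads swing forward as they close: fully open they stand 13 mm farther back than shut.
Start: joints at [-1.262, 0.116, 1.442, -0, 1.584, -0.038], TCP at [229.417, -634.823, 231.303] pointing down, gripper open.
Joint ranges: [-2.83, 2.83], [-0.83, 2.19], [0.07, 2.5], [-1.14, 4.28], [0.01, 3], [-2.97, 2.97]. Speed limits (rad/s): [1.89, 1.89, 2.22, 3.14, 3.14, 3.14].

INTERFACE

Orientations are given as a 3x3 rotation matrix whose columns are the frame's x, y, z axes.
In Python, from station import ctrl gives the robot as it stands. The module is installed in compiled form; this text tells all that it offers. Calls block until the motion is done:
- ctrl.move_to(position, orientation): joint-space move of the TCP to a pose.
- ctrl.line_to(position, velocity=150, rotation=None, until_force=None): straight line of the TCP; rotation=None keeps the orientation; velocity is the mean speed in mm/s. With until_force (N) it stops when the force on the tool has changed by that much, and returns True; else False.
- ctrl.movej(angles): joint-space move.
- ctrl.grip(opening): finger opening in mm; the grip force is fixed at half the most; returns when the fingers have stopped.
- ctrl.wait(seconds).
- ctrl.ik(position, orientation): joint angles nearest the present ones, or None.
- ctrl.camera(name): name is "scene" or "top" or "wrist"; returns the picture (384x512x3 uint8, red, green, blue); there is no depth.
- ctrl.get_calibration(name): a dict with "fx", "fy", "cx", "cy" (pixels), "rvec" (rotation vector, rad) and "tvec" (3), from world to camera coordinates, as OpenCV has them. Camera axes: x right, y down, z forward; pixel columns grow to the right and rows downward; lengths in mm; the calibration is good to about 2 mm. A picture is of the moment at which its call begins: read the wrist's pose just before it. get_calibration takes no time and is no camera call; for the wrist camera it gives the pose at the moment of the call.
A pose or a line that the arm cannot do raises ctrl.Unreachable and nothing moves.
- ctrl.job_done(): hands the job in; it is judged then, once.
Readings, each from a call of its own:
- ctrl.read_t(): time.
- ctrl.read_joints(): joint angles.
- ctrl.read_joint_vel(): joint speeds.
- ctrl.read_joint_efforts(): joint torques, N m.
- ctrl.read_ee_pos(): TCP position.
- ctrl.read_ee_rot(): TCP orientation.
- ctrl.read_force(): force on the tool from outside, world axes, zero at the start.
- ctrl.read_ft_torque(): the same for the moment, N m.
- ctrl.read_grip_width(): finger opening in mm.
- ctrl.read_grip_force(): force on a finger pad.
Only numpy, scipy, OpenCV 4.12 (cv2) and the standard library are available. Lean on these libraries where they do the work, as an engineer would, in place of code of your own. Each camera call takes 0.05 s, during which the arm holds its last target. There are 200 camera calls.

## Working session

There is one attempt and no reset: what is moved stays moved. The work goes in short steps, each a Python script; the robot and the scene stay as the last script left them, time stands still between calls to the robot, and variables do not carry over. Pictures are saved under pics/ and viewed, at most 10 in all, crops included, and the job is handed in when it is done.

```bash
mkdir -p pics
cat > h.py <<'E'
import numpy as np, cv2
from station import ctrl
def cal(n):
    c=ctrl.get_calibration(n); K=np.array([[c['fx'],0,c['cx']],[0,c['fy'],c['cy']],[0,0,1.]])
    return K,np.array(c['rvec'],float).reshape(3),np.array(c['tvec'],float).reshape(3)
def px2w(n,uv,z,C=None):
    K,r,t=C or cal(n); R=cv2.Rodrigues(r)[0]; o=-R.T@t
    uv=np.atleast_2d(np.array(uv,float)); d=(R.T@np.linalg.inv(K)@np.c_[uv,np.ones(len(uv))].T).T
    return o+d*((z-o[2])/d[:,2])[:,None]
def w2px(n,P,C=None):
    K,r,t=C or cal(n); return cv2.projectPoints(np.atleast_2d(np.array(P,float)),r,t,K,None)[0][:,0]
def snap(n,f,box=None,s=1):
    im=ctrl.camera(n); cv2.imwrite(f'raw_{f}.png',im[:,:,::-1]); 
    if box: im=im[box[1]:box[3],box[0]:box[2]]
    cv2.imwrite(f'pics/{f}.png',cv2.resize(im,None,fx=s,fy=s,interpolation=cv2.INTER_CUBIC)[:,:,::-1]); return im
E
python3 - <<'E'
from h import *
a=ctrl.camera('top');b=ctrl.camera('scene')
cv2.imwrite('raw_top.png',a[:,:,::-1]);cv2.imwrite('raw_scene.png',b[:,:,::-1])
cv2.imwrite('pics/top0.png',cv2.resize(a[:,:,::-1],(800,600),interpolation=2))
cv2.imwrite('pics/scene0.png',cv2.resize(b[:,:,::-1],(800,600),interpolation=2))
for n in('top','scene'):
    K,r,t=cal(n);R=cv2.Rodrigues(r)[0];print(n,K[0,0],-R.T@t,R[2])
E
```

```text
top 454.56975628544046 [ 462.63030096  -31.49981718 1349.52605437] [ 7.20760009e-02  6.59865912e-04 -9.97398925e-01]
scene 486.8616597728471 [114.44763921 909.22024058 492.89357624] [ 0.41082903 -0.82522174 -0.38759333]
```

View pics/top0.png

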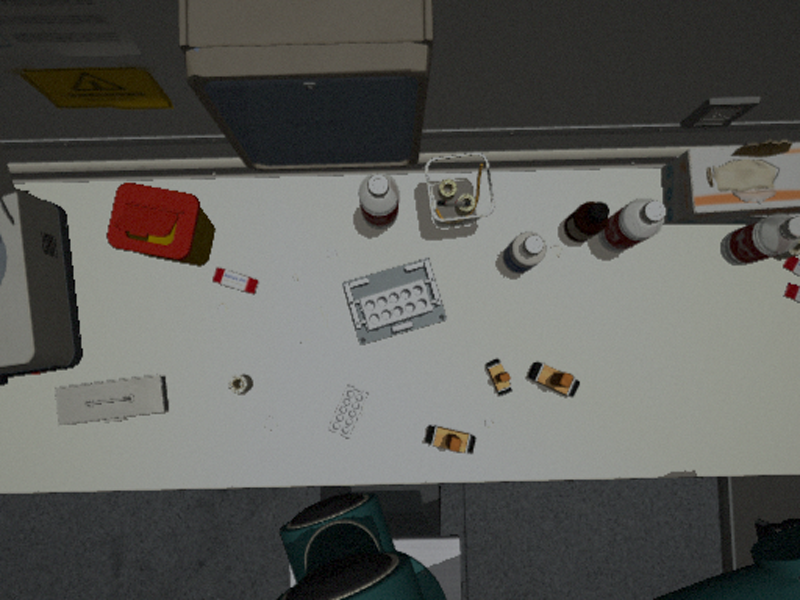

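View pics/scene0.png

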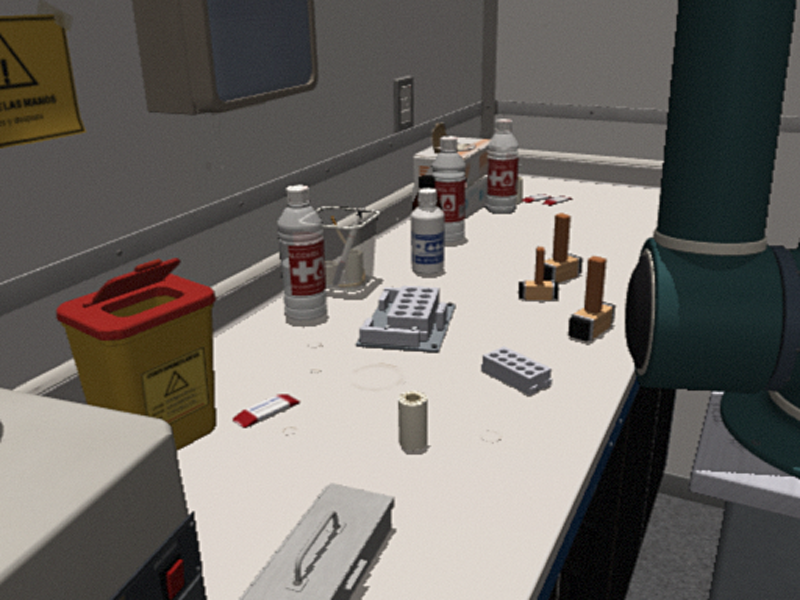

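The top view shows three mallets at (498,377), (553,379) and (450,439). The cradle with a block is at (395,300), and a second, smaller block lies at (349,411). Next I'll compare mallet sizes in an enlarged crop.

Run:
```python
import cv2,numpy as np
a=cv2.imread('raw_top.png')
c=a[222:296,264:376]; cv2.imwrite('pics/m.png',cv2.resize(c,None,fx=7,fy=7,interpolation=cv2.INTER_CUBIC))
from h import *
for uv in [(498,377),(553,379),(450,439),(395,300)]: print(px2w('top',np.array(uv)*.64,26).round())
R=ctrl.read_ee_rot();K,r,t=cal('wrist');Rw=cv2.Rodrigues(r)[0];o=-Rw.T@t
print(R.round(3), K[0,0],(R.T@(o-ctrl.read_ee_pos())).round(1),(R.T@Rw[2]).round(3), ctrl.read_t())
```

```text
[[ 446. -237.   26.]]
[[ 440. -339.   26.]]
[[ 334. -145.   26.]]
[[594. -50.  26.]]
[[ 0.94   0.34  -0.   ]
 [ 0.34  -0.94   0.001]
 [ 0.    -0.001 -1.   ]] 341.5444578780449 [  77.8    0.6 -142.2] [-0.3    0.     0.954] 0.1
```

View pics/m.png

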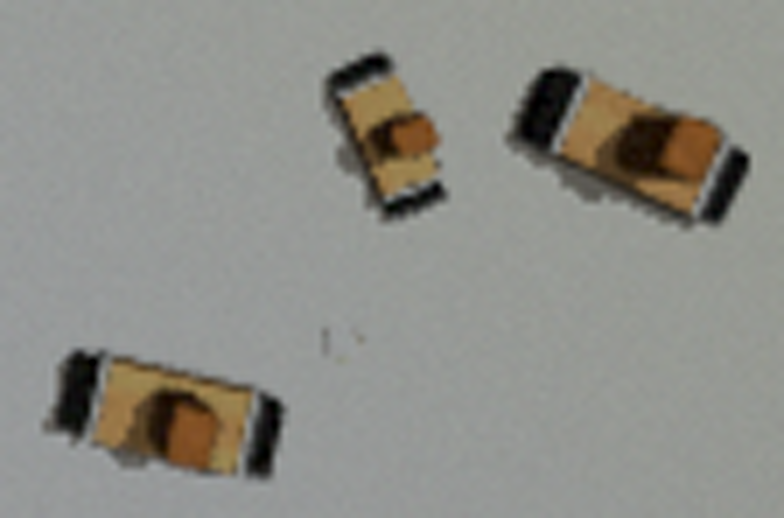

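The crop is about 0.42 mm/px. The mallet at top-view pixel (498,377) is about 63x25 mm, so it is the 66 mm one. The other two, at (553,379) and (450,439), are about 90 mm long. I choose the small one, at world (446,-237). Next are close wrist looks at the cradle and at this mallet.

```bash
cat >> h.py <<'E'
def rot(th,s=1):  # tool y along s*(cos th, sin th), pointing down
    y=s*np.array([np.cos(th),np.sin(th),0]); z=np.array([0,0,-1.]); return np.c_[np.cross(y,z),y,z]
E
python3 - <<'E'
from h import *
for s in(1,-1):
  for p in [(594,-50,150),(446,-237,140)]:
    q=ctrl.ik(p,rot(.29,s)); print(s,None if q is None else np.round(q,2))
s=1
if ctrl.ik((594,-50,150),rot(.29,1)) is None: s=-1
import pickle
ctrl.move_to([446,-237,150],rot(.39,s)); CM=cal('wrist'); snap('wrist','w1',None,1.5)
ctrl.move_to([594,-50,150],rot(.29,s)); CC=cal('wrist'); snap('wrist','w2',None,1.56)
pickle.dump((CM,CC),open('c.pkl','wb')); print(ctrl.read_t())
E
```

```text
1 [-0.13 -0.02  1.72 -0.    1.45 -0.42]
1 [-0.54 -0.22  1.92 -0.    1.45 -0.83]
-1 [-0.13 -0.02  1.72 -0.    1.45  2.72]
-1 [-0.54 -0.22  1.92 -0.    1.45  2.31]
2.825
```

View pics/w1.png

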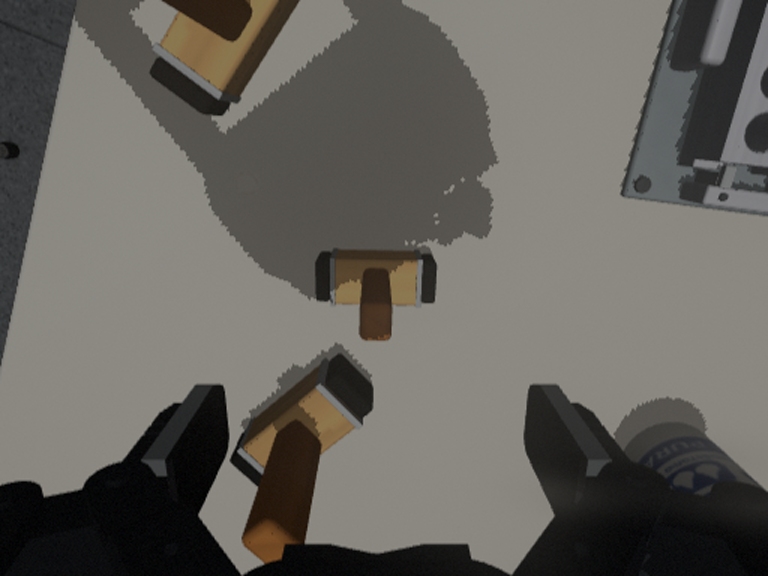

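View pics/w2.png

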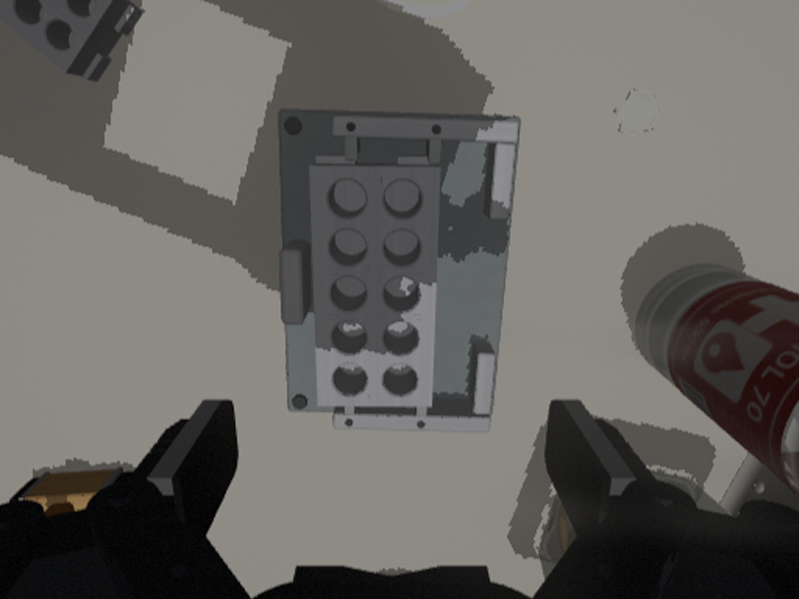

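w1 shows the small mallet's head at about (376,277), with its ends at columns 317 and 436 and its handle top at (376,338). w2 shows the cradle plate corners at (279,110), (520,116) and (288,411), the post at (293,285), and the block's top corners at (309,166), (439,166), (317,406) and (434,406). I'll fit the models and overlay them.

```bash
cat >> h.py <<'E'
from scipy.optimize import least_squares
def tf(p,L):
    c,s=np.cos(p[2]),np.sin(p[2]); L=np.atleast_2d(np.array(L,float))
    return np.c_[p[0]+c*L[:,0]-s*L[:,1],p[1]+s*L[:,0]+c*L[:,1],L[:,2]]
def fit(C,L,uv,p0):
    r=least_squares(lambda p:(w2px('',tf(p,L),C)-np.array(uv)).ravel(),p0,x_scale=[10,10,.1]); return r.x,r.fun.reshape(-1,2)
def boxw(im,C,p,b,s,off,col):
    x0,x1,y0,y1,z0,z1=b
    V=[(x,y,z) for z in(z0,z1) for x,y in((x0,y0),(x1,y0),(x1,y1),(x0,y1))]
    q=((w2px('',tf(p,V),C)+.5-off)*s-.5).round().astype(int)
    for i in range(4):
        for a,b_ in((i,(i+1)%4),(i+4,(i+1)%4+4)): cv2.line(im,tuple(map(int,q[a])),tuple(map(int,q[b_])),col,1)
E
cat > f.py <<'E'
from h import *; import pickle
CM,CC=pickle.load(open('c.pkl','rb'))
k=1.5625
pc,e=fit(CC,[(-62,86,6),(62,86,6),(-62,-86,6)],np.array([(279,110),(520,116),(288,411)])/k,[594,-50,.29]);print('cradle',pc.round(3),e.round(1).tolist())
pb,e=fit(CC,[(-30,61,42),(30,61,42),(-30,-61,42),(30,-61,42)],np.array([(309,166),(439,166),(317,406),(434,406)])/k,[590,-50,.29]);print('block',pb.round(3),e.round(1).tolist())
c,s=np.cos(pc[2]),np.sin(pc[2]); d=pb[:2]-pc[:2]; print('rel',c*d[0]+s*d[1],-s*d[0]+c*d[1],pb[2]-pc[2])
pm,e=fit(CM,[(-33,0,13),(33,0,13),(-7,-9,88),(7,-9,88)],np.array([(316,277),(436,278),(360,337),(391,337)])/1.5,[446,-237,.39]);print('mallet',pm.round(3),e.round(1).tolist())
a=cv2.imread('raw_w2.png');o=np.array([165,60]);S=3.0;A=cv2.resize(a[60:285,165:345],None,fx=2.6,fy=2.6,interpolation=2);S=2.6
boxw(A,CC,pc,(-62,62,-86,86,0,6),S,o,(0,255,0));boxw(A,CC,pc,(-58,-46,-20,20,6,36),S,o,(0,255,255))
for r in(-1,1): boxw(A,CC,pc,(-32,56,*sorted((r*73,r*83)),6,29),S,o,(255,255,0))
boxw(A,CC,pb,(-30,30,-61,61,6,42),S,o,(0,0,255))
a=cv2.imread('raw_w1.png');o=np.array([195,155]);S=3.2;B=cv2.resize(a[155:235,195:298],None,fx=S,fy=S,interpolation=2)
boxw(B,CM,pm,(-33,33,-13,13,0,26),S,o,(0,0,255));boxw(B,CM,pm,(-7,7,-9,9,25,88),S,o,(0,255,0))
W=np.zeros((max(A.shape[0],B.shape[0]),A.shape[1]+B.shape[1],3),np.uint8);W[:A.shape[0],:A.shape[1]]=A;W[:B.shape[0],A.shape[1]:]=B
cv2.imwrite('pics/fit.png',W);print(W.shape)
pickle.dump((pc,pb,pm),open('p.pkl','wb'))
E
python3 f.py
```

```text
cradle [ 5.95992e+02 -4.82720e+01  2.63000e-01] [[-1.3, -0.8], [1.6, -0.1], [-0.3, 1.6]]
block [ 5.86212e+02 -5.04810e+01  2.88000e-01] [[-0.7, -0.4], [0.6, -0.1], [0.8, 0.2], [-0.6, 0.5]]
rel -10.018081572748397 0.4121880147065129 0.02438887917234689
mallet [ 4.47378e+02 -2.37996e+02  3.81000e-01] [[1.0, -2.5], [-1.2, -2.5], [-0.4, 1.9], [0.6, 2.1]]
(585, 798, 3)
```

View pics/fit.png

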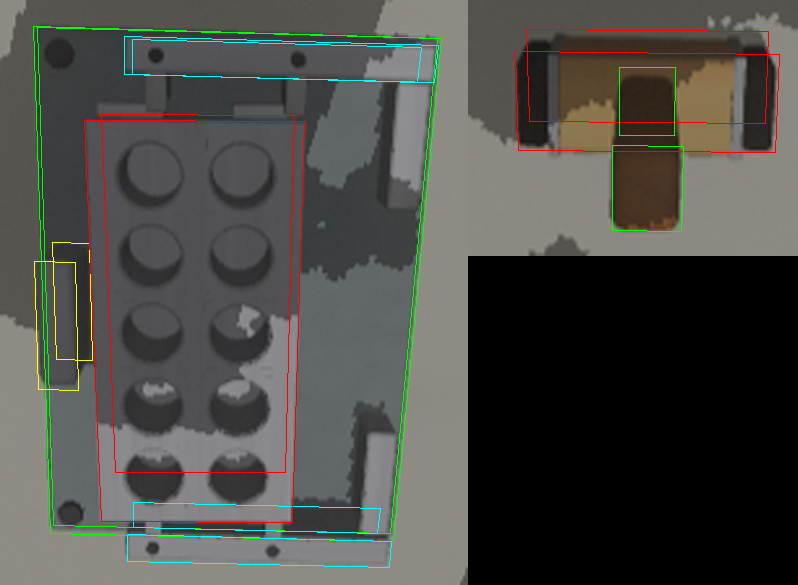

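The block overlay fits well: cradle-relative x = -10.0 and skew 0.024, both within the stated range. The mallet and cradle agree to about 1.5 mm. Now I'll grasp the mallet, closing the fingers along its x axis.

```bash
cat >> h.py <<'E'
import pickle,os
if os.path.exists('p.pkl'):
    pc,pb,pm=pickle.load(open('p.pkl','rb')); RC=rot(pc[2])
def cr(x,y,z): return tf(pc,[(x,y,z)])[0]     # cradle -> world
def inv(P):
    d=np.array(P)[:2]-pc[:2];c,s=np.cos(pc[2]),np.sin(pc[2]);return c*d[0]+s*d[1],-s*d[0]+c*d[1]
H=37.; 
def front(): return inv(ctrl.read_ee_pos())[0]+33
def fx(): f=np.array(ctrl.read_force()); return f[0]*np.cos(pc[2])+f[1]*np.sin(pc[2])
def go(x,y,v=150,uf=None): return ctrl.line_to(cr(x-33,y,H),velocity=v,until_force=uf)
E
python3 - <<'E'
from h import *
R=rot(pm[2])
ctrl.grip(45)
ctrl.move_to([pm[0],pm[1],130],R)
print(ctrl.line_to([pm[0],pm[1],27.5],velocity=100,until_force=8),ctrl.read_ee_pos())
ctrl.grip(5); print('w',ctrl.read_grip_width(),ctrl.read_grip_force(),ctrl.read_ee_pos())
ctrl.line_to([pm[0],pm[1],150],velocity=150); print('w',ctrl.read_grip_width(),ctrl.read_force())
ctrl.move_to(cr(-118,45,120),RC)
ctrl.line_to(cr(-118,45,H),velocity=100); print(ctrl.read_force(),inv(ctrl.read_ee_pos()),ctrl.read_t())
snap('wrist','h1',None,1.5)
E
```

```text
False [ 447.73480312 -238.20087068   28.1835565 ]
w 13.13512602703943 59.097753167152405 [ 447.64254047 -238.15110607   28.00093606]
w 13.330299478574705 [ 0.23553152  0.05477636 -2.41854082]
[ 0.05020239  0.28355892 -2.31087727] (np.float64(-117.6548846618926), np.float64(44.81092546297233)) 8.5917
```

View pics/h1.png

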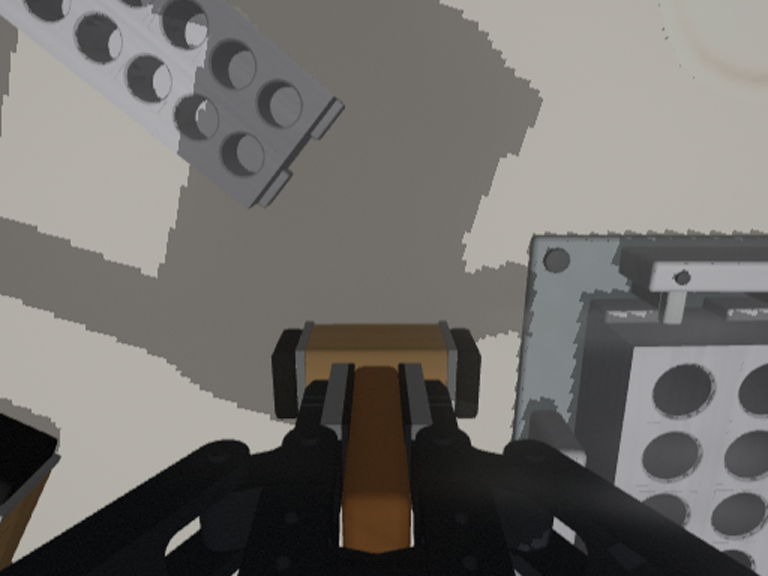

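The mallet is held square, head at (376,370). The post's left end, at about (555,435), is clear of the head's edge. Now the first left tap.

```bash
cat >> h.py <<'E'
def tap(side,xc,travel,flim=16.,v=25):
    """touch end near face at about cradle x=xc, then push until the face moved `travel` or force flim"""
    y=46*side; go(-75,y,200); go(xc-9,y,120); ctrl.wait(.15); f0=fx()
    hit=go(xc+8,y,20,2.2); c=front(); log=[]
    if not hit: print('no contact',c); go(-75,y); return None
    c0=c-abs(fx()-f0)/2.2; x=c; s='trav'
    while True:
        x+=1.0; go(x,y,v); f=abs(fx()-f0); d=front()-f/2.2-c0; log.append((round(d,1),round(f,1)))
        if f>flim: s='force';break
        if d>travel: break
    go(-75,y,200)
    print('LR'[side<0],'c0 %.1f'%c0,s,'end %.1f'%(c0+d),log,'t %.1f'%ctrl.read_t()); return c0+d
E
python3 - <<'E'
from h import *
tap(1,-41,6)
E
```

```text
L c0 -41.7 trav end -35.4 [(np.float64(0.7), np.float64(2.4)), (np.float64(2.2), np.float64(1.6)), (np.float64(2.7), np.float64(3.1)), (np.float64(4.0), np.float64(2.5)), (np.float64(4.7), np.float64(3.2)), (np.float64(5.6), np.float64(3.3)), (np.float64(5.9), np.float64(4.5)), (np.float64(6.3), np.float64(5.6))] t 12.3
```

Run:
```python
from h import *
e=tap(-1,-39,7)
e2=tap(1,-35.5,7)
```

```text
R c0 -38.6 trav end -31.6 [(np.float64(0.1), np.float64(4.1)), (np.float64(2.0), np.float64(2.8)), (np.float64(2.6), np.float64(3.8)), (np.float64(3.9), np.float64(3.2)), (np.float64(4.3), np.float64(4.5)), (np.float64(5.8), np.float64(3.5)), (np.float64(6.2), np.float64(4.8)), (np.float64(7.0), np.float64(4.9))] t 16.4
L c0 -34.0 trav end -26.6 [(np.float64(-0.1), np.float64(4.6)), (np.float64(1.5), np.float64(4.0)), (np.float64(2.6), np.float64(4.0)), (np.float64(3.5), np.float64(4.2)), (np.float64(4.5), np.float64(4.2)), (np.float64(5.7), np.float64(3.8)), (np.float64(6.6), np.float64(3.9)), (np.float64(7.4), np.float64(4.4))] t 20.6
```

Run:
```python
from h import *
e=tap(-1,-30.3,7.5)
e2=tap(1,-25.4,6.5)
CW=cal('wrist'); pickle.dump(CW,open('c3.pkl','wb'));
```

```text
R c0 -29.2 trav end -20.6 [(np.float64(0.5), np.float64(3.7)), (np.float64(1.6), np.float64(3.9)), (np.float64(3.0), np.float64(3.3)), (np.float64(3.7), np.float64(3.8)), (np.float64(4.5), np.float64(4.4)), (np.float64(5.3), np.float64(4.9)), (np.float64(6.8), np.float64(3.7)), (np.float64(7.4), np.float64(4.5)), (np.float64(8.5), np.float64(4.2))] t 25.1
L c0 -23.6 trav end -16.3 [(np.float64(-0.0), np.float64(4.5)), (np.float64(1.3), np.float64(4.1)), (np.float64(2.3), np.float64(4.4)), (np.float64(3.5), np.float64(4.0)), (np.float64(4.6), np.float64(3.8)), (np.float64(5.5), np.float64(4.0)), (np.float64(6.1), np.float64(4.8)), (np.float64(7.3), np.float64(4.4))] t 29.4
```

Run:
```python
from h import *
e=tap(-1,-19.3,2.8)
ctrl.line_to(cr(-110,-50,170),velocity=250); ctrl.wait(.2)
CW=cal('wrist'); pickle.dump(CW,open('c3.pkl','wb')); snap('wrist','b1',(240,20,512,300),2.1); print(ctrl.read_t())
```

```text
R c0 -17.5 force end -15.0 [(np.float64(0.2), np.float64(2.9)), (np.float64(1.1), np.float64(3.3)), (np.float64(2.3), np.float64(3.1)), (np.float64(2.4), np.float64(5.0)), (np.float64(2.5), np.float64(6.4)), (np.float64(2.2), np.float64(9.0)), (np.float64(2.2), np.float64(10.6)), (np.float64(2.7), np.float64(11.4)), (np.float64(2.6), np.float64(13.5)), (np.float64(2.7), np.float64(14.9)), (np.float64(2.5), np.float64(17.3))] t 34.6
35.5417
```

View pics/b1.png

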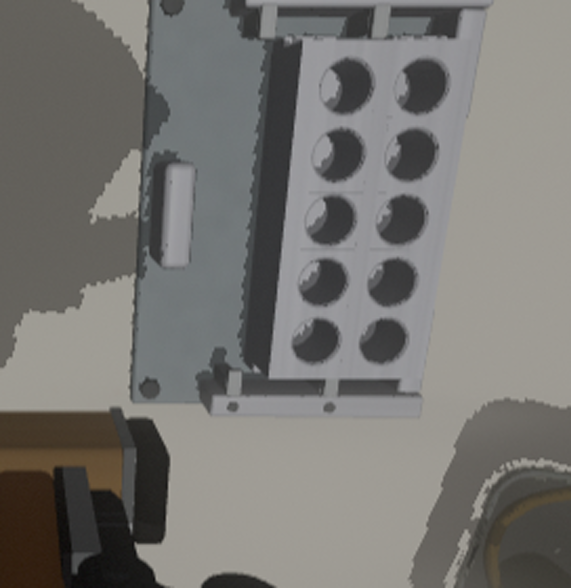

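b1 shows the block's near top edge from (303,40) to (270,378). The plate's near right corner is at (133,402), and the post's top far edge runs from (195,167) to (190,265). Both ends appear far along the cradle, so I'll put numbers on it.

Run:
```python
from h import *
C=pickle.load(open('c3.pkl','rb'))
f=lambda uv,z:[np.round(inv(px2w('',[(u/2.1+240-.25,v/2.1+20-.25)],z,C)[0]),1).tolist() for u,v in uv]
print('plate',f([(133,402),(150,60),(141,230)],6)); print('post top far',f([(195,167),(190,265)],36))
print('block near top',f([(303,40),(270,378)],42)); print('rail R near/inner',f([(210,415),(212,396),(421,416)],29))
```

```text
plate [[-61.4, -84.2], [-61.3, 58.1], [-61.6, -7.7]]
post top far [[-47.4, 18.5], [-46.7, -17.6]]
block near top [[-14.8, 60.5], [-13.7, -61.0]]
rail R near/inner [[-32.5, -81.5], [-32.3, -73.1], [55.1, -81.5]]
```

Both ends are clear: near-face x is -14.8 on the left and -13.7 on the right, against the -20 limit. The plate, post and rail all check to within about 1 mm. Now I'll set the mallet down on its old free spot.

Run:
```python
from h import *
R=rot(pm[2])
ctrl.move_to([pm[0],pm[1],130],R)
ctrl.line_to([pm[0],pm[1],40],velocity=150); ctrl.wait(.1)
print(ctrl.line_to([pm[0],pm[1],26],velocity=15,until_force=4),ctrl.read_ee_pos(),ctrl.read_force())
ctrl.grip(45); ctrl.line_to([pm[0],pm[1],160],velocity=120)
ctrl.move_to([pm[0]-20,pm[1]+60,220],R); ctrl.wait(.2)
snap('wrist','e1',None,1.5); print(ctrl.read_t())
```

```text
True [ 447.29284536 -237.98534121   27.9884176 ] [-0.63500014 -0.34300255  4.36059038]
40.0917
```

View pics/e1.png

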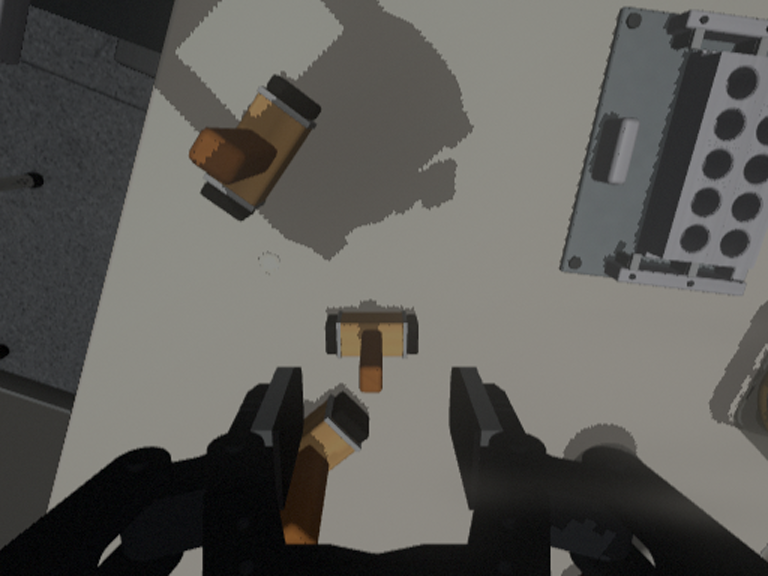

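The mallet stands upright at (371,335), the other mallets are undisturbed, and the block is at the far end of its cradle at (720,160).

```bash
python3 -c "
from station import ctrl
print(ctrl.job_done())"
```

```text
the job is handed in; nothing more can be done
None
```

I walked the block clear of the first guide pads with six light alternating pushes of the mallet (peak about 17 N; near face measured at about cradle x = -14 mm), stood the mallet upright back where it started, and handed the job in at about 40 s.

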